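# Clear the mask bench: sort moulds and cone, moulds face up

### The job

Sort the pieces on the bench: both wooden mask moulds go into the blue tray, lying flat with their red carved faces up (one of them is lying on its face and has to be turned over), and the white cone with the green neck goes into the red tray, standing upright. Set every piece down gently, neither dropping it nor letting it topple over, and leave the paint jar, the bowl and the brush where they are.

Things in the scene. Friction and masses are not known exactly. Their poses are not given: they have to be found in the camera images.
- mould_a: hardwood mask mould, a block 66 mm long (x, chin to forehead) by 50 mm wide (y) by 30 mm thick (z), about 90 g; origin at the block's centre, +z points out of the carved face, which is painted red with white eyes; the other large face and the sides are plain pale wood, flat and square, so that it can stand on any side. This one starts on its face, red side hidden (+z down).
- mould_b: hardwood mask mould, a block 66 mm long (x, chin to forehead) by 50 mm wide (y) by 30 mm thick (z), about 90 g; origin at the block's centre, +z points out of the carved face, which is painted red with white eyes; the other large face and the sides are plain pale wood, flat and square, so that it can stand on any side. This one starts with its red face up (+z up).
- cone: cone former standing on its base: white cone 56 mm across the base, narrowing to 24 mm at 44 mm height, topped by a straight green round neck 24 mm in diameter from 44 to 70 mm height, about 60 g; origin at the centre of its underside, z up along its axis
- tray_blue: blue open plastic tray fixed to the bench, outside 160 mm (x) by 230 mm (y), 25 mm high, walls and floor 5 mm thick; origin under its centre at bench height, so its floor is 5 mm above the origin; for the moulds
- tray_red: red open plastic tray fixed to the bench, outside 160 mm (x) by 230 mm (y), 25 mm high, walls and floor 5 mm thick; origin under its centre at bench height, so its floor is 5 mm above the origin; for the cone
- jar: closed paint jar with a black lid, 60 mm diameter, 65 mm tall, standing; origin at the centre of its underside; leave alone
- bowl: steel bowl, 90 mm across the rim, 40 mm high; origin at the centre of its underside; leave alone
- brush: flat brush lying on the bench, 170 mm long along its x, under 25 mm high; leave alone

How it is judged (in metres and radians):
At the end, for the whole second after the job is handed in: Both moulds lie in the blue tray, on its floor, red face up within 0.15 rad; the cone stands on the red tray's floor, upright within 0.15 rad; centres within 60 mm (tray x) and 95 mm (tray y) of the tray's centre, at most 6 mm off the floor; all at rest (x of mould_a in the frame of tray_blue between -0.06 and 0.06 m and y of mould_a in the frame of tray_blue between -0.095 and 0.095 m and z of each of mould_a, mould_b in the frame of tray_blue below 0.026 m and angle between each of mould_a, mould_b, cone's own z axis and vertical below 0.15 rad and x of mould_b in the frame of tray_blue between -0.06 and 0.06 m and y of mould_b in the frame of tray_blue between -0.095 and 0.095 m and x of cone in the frame of tray_red between -0.06 and 0.06 m and y of cone in the frame of tray_red between -0.095 and 0.095 m and z of cone in the frame of tray_red below 0.011 m and linear speed of each of mould_a, mould_b, cone below 0.03 m/s); the robot touches nothing.
It fails at once if a mould or the cone is dropped (it moves faster than 0.7 m/s, a fall of about 25 mm, while the fingers are off it) ((linear speed of mould_a above 0.7 m/s and contact force between the fingers and mould_a below 0.05 N) or (linear speed of mould_b above 0.7 m/s and contact force between the fingers and mould_b below 0.05 N) or (linear speed of cone above 0.7 m/s and contact force between the fingers and cone below 0.05 N)).
It fails at once if a mould or the cone is left to topple over (it turns faster than 11 rad/s while the fingers are off it) ((angular speed of mould_a above 11 rad/s and contact force between the fingers and mould_a below 0.05 N) or (angular speed of mould_b above 11 rad/s and contact force between the fingers and mould_b below 0.05 N) or (angular speed of cone above 11 rad/s and contact force between the fingers and cone below 0.05 N)).
It fails at once if the paint jar, bowl or brush is moved by more than 30 mm (distance of any of jar, bowl, brush from where it was at the start of the episode above 0.03 m).
It also fails if it takes over 72 s, if anything falls off the work surface, if the arm or the gripper's body presses on something with over 40 N, if the wrist force passes 120 N, or if a joint passes its speed limit or range.

### The arm

A 6-joint arm with a two-finger parallel gripper is mounted at the origin on the work surface. World frame = base frame: x ahead of the robot, y to its left, z up, the work surface at z = 0. Lengths are in mm, angles in rad, forces in N, time in s.
With the tool pointing down it reaches from about 350 to 975 mm from the base axis. Payload 7.1 kg.
Tool frame: the origin (TCP) lies midway between the tips of the shut fingers; the grasp point (between the pads) lies 19 mm behind it; z points along the fingers, y is the line along which they close (so a half turn about z gives the same grasp; the last joint's range is limited). The gripper opens to 88 mm and grips with 3 to 60 N. Pads are 20 mm wide; open, the fingers measure 115 mm over their backs; the gripper's body (75 mm by 178 mm) begins 61 mm behind the grasp point.
Start: joints at [1.226, 0.423, 1.63, -0, 1.089, -0.019], TCP at [200.01, 592.116, 222.675] pointing down, gripper open.
Joint ranges: [-3, 3], [-0.9, 2.11], [0.09, 2.58], [-1.31, 4.45], [0.11, 2.69], [-2.54, 2.54]. Speed limits (rad/s): [2.39, 2.39, 3.01, 3.14, 3.14, 3.14].

### API

Orientations are given as a rotation vector (axis times angle).
In Python, from workcell import get_obs, get_image, camera_params, close_job gives the robot as it stands.
- The arm moves only by the shell command python3 -m creep 'ROWS' [OPENING]. ROWS is a JSON object of lists of equal length, an entry for each row: "delta_pos": the shift along the tool's x, y, z in m, a list of three; "twist": the turn, a rotation vector about the tool's x, y, z in degrees, a list of three. A call has 1 to 20 rows; each row shifts and turns the commanded pose from where the row before left it, along the tool's axes as they then stand; what a row does not reach is not made up. A row lasts 1/12 s, in which the tool goes at most 41.7 mm and 7.16 degrees, less where a joint would pass 70% of its speed; a pose out of reach is approached as far as the arm can. A call with a gripper value outside its range is refused whole. OPENING is the opening, from 0 (shut) to 1 (fully open), set as the call begins (- or left out, the last holds). The fingers move at their own pace and stop on an object; the grip force is fixed at half the most. Time passes only in rows, so rows that do not move let the fingers close. It gives the time, the measured TCP pose, the force, the opening and the grip force at its end, in the units of the state.
- get_obs(): the state, without advancing time (a new reading comes with each control period).
- get_image(name): name is "scene" or "side" or "wrist"; returns (picture, depth): 420x560x3 uint8, red, green, blue; 420x560 float32, mm along the optical axis (not along the pixel's ray), 0 where there is no reading.
- camera_params(name): a dict with "camera_matrix" (3x3 intrinsics, pixels), "k1" (the pictures are not rectified: a ray, as slopes to the right and down, at radius r is drawn at 1 + k1 r^2 times it, then the intrinsics apply), "extrinsics" (4x4, takes a point from camera to world coordinates). Camera axes: x right, y down, z forward; pixel columns grow to the right and rows downward; lengths in mm; the calibration is good to about 2 mm. A picture is of the moment at which its call begins: read the wrist's pose just before it. camera_params takes no time and is no camera call; for the wrist camera it gives the pose at the moment of the call.
- close_job(): hands the job in; it is judged then, once.
The state is a dict: "t": time; "qpos": joint angles; "qvel": joint speeds; "joint_torque": joint torques, N m; "ee_pos": TCP position; "orientation": TCP orientation; "ft_force": force on the tool from outside, world axes, zero at the start; "moment": the same for the moment, N m; "width": finger opening in mm; "grasp_force": force on a finger pad.
Only numpy, scipy, OpenCV 4.12 (cv2) and the standard library are available. Lean on these libraries where they do the work, as an engineer would, in place of code of your own. Each camera call takes 0.05 s, during which the arm holds its last target. There are 200 camera calls.

## Working session

There is one attempt and no reset: what is moved stays moved. The work goes in short steps, Python scripts to look and compute and a shell command to move; the robot and the scene stay as the last step left them, time stands still between calls to the robot, and variables do not carry over. Pictures are saved under pics/ and viewed, at most 10 in all, crops included, and the job is handed in when it is done.

```bash
ls; mkdir -p pics; cat > h.py <<'E'
import numpy as np, cv2
from workcell import get_obs, get_image, camera_params
def cloud(name):
    p=camera_params(name); im,d=get_image(name)
    K=np.array(p["camera_matrix"]);k1=p["k1"];T=np.array(p["extrinsics"])
    h,w=d.shape; v,u=np.mgrid[:h,:w].astype(float)
    pts=cv2.undistortPoints(np.stack([u.ravel(),v.ravel()],1)[:,None],K,np.array([k1,0,0,0,0.]))[:,0]
    P=np.c_[pts,np.ones(len(pts))]*d.reshape(-1,1)
    W=P@T[:3,:3].T+T[:3,3]; W[d.ravel()==0]=np.nan
    return im,W.reshape(h,w,3)
E
python3 - <<'E'
from h import *
print(get_obs())
ims=[]
for n in("scene","side","wrist"):
    p=camera_params(n);print(n,p["k1"],np.round(np.array(p["extrinsics"]),2).tolist())
    im,W=cloud(n);np.save(n+".npy",W);cv2.imwrite(f"pics/{n}.png",im[...,::-1])
E
```

```text
pics
{'t': 0.0, 'qpos': array([ 1.22599588e+00,  4.23853825e-01,  1.63072105e+00, -8.64262677e-06,
        1.08861774e+00, -1.90239706e-02]), 'qvel': array([-0.0009525 ,  0.00011591,  0.00173479,  0.00095598, -0.00124645,
        0.00041188]), 'joint_torque': array([ 1.83709839e-03, -5.44591033e+01, -2.73692322e+01,  6.45518862e-02,
        2.24776292e-02, -1.39818740e-04]), 'ee_pos': array([199.82210645, 591.5785168 , 221.88140811]), 'orientation': array([-5.09416483e-01, -3.09972932e+00,  2.47370569e-03]), 'ft_force': array([ 0.32935631,  0.23219667, -0.4661336 ]), 'moment': array([-0.04874952, -0.01662571,  0.0932002 ]), 'grasp_force': 0.0, 'width': 87.82146328232102}
scene -0.03563180630797464 [[0.75, 0.49, -0.45, 1005.74], [0.67, -0.53, 0.52, -441.27], [0.01, -0.69, -0.73, 678.88], [0.0, 0.0, 0.0, 1.0]]
side -0.01133923980216466 [[-0.98, -0.09, 0.16, 478.5], [-0.19, 0.58, -0.79, 624.64], [-0.02, -0.81, -0.59, 501.94], [0.0, 0.0, 0.0, 1.0]]
wrist -0.03760058731458977 [[0.32, 0.92, 0.24, 133.69], [0.95, -0.31, -0.08, 614.85], [-0.0, 0.26, -0.97, 383.71], [0.0, 0.0, 0.0, 1.0]]
```

View pics/scene.png

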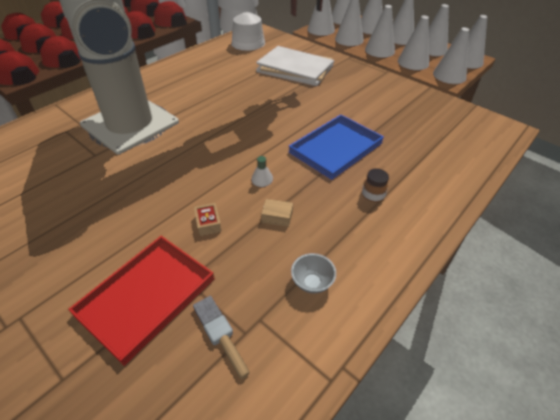

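The scene view shows mould_b (red) at about (207,220), mould_a at (277,213), the cone at (262,172), the red tray at (145,298), the blue tray at (336,147), the jar at (376,190), the bowl at (313,273) and the brush at (222,335). Next I measure them.

```bash
python3 - <<'E'
from h import *
for n in("scene","side"):
    im=cv2.imread(f"pics/{n}.png");W=np.load(n+".npy")
    hsv=cv2.cvtColor(im,cv2.COLOR_BGR2HSV).astype(int);H,S,V=hsv[...,0],hsv[...,1],hsv[...,2];Z=W[...,2]
    xy=(W[...,0]>250)&(W[...,0]<950)&(abs(W[...,1])<620)
    print(n,"bench z",np.nanmedian(Z[xy]))
    up=(xy&(Z>9)&(Z<110)).astype(np.uint8)
    k,lab,st,c=cv2.connectedComponentsWithStats(up)
    for i in range(1,k):
        if st[i,4]<60: continue
        m=lab==i;P=W[m];zt=np.percentile(P[:,2],97);top=m&(Z>zt-5)
        Q=W[top][:,:2].astype(np.float32);r=cv2.minAreaRect(Q)
        print(np.round(c[i]),st[i,4],"hsv",np.median(hsv[m],0),"ztop %.1f"%zt,"n",len(Q),"rect",np.round(r[0],1),np.round(r[1],1),round(r[2],1),"lo",np.round(P.min(0)),"hi",np.round(P.max(0)))
E
```

```text
scene bench z -1.0773571694330144
[316.  77.] 119 hsv [ 15.  14. 156.] ztop 32.2 n 44 rect [259.4 588.6] [19.6 59.6] 5.5 lo [250. 559.   9.] hi [282. 620.  34.]
[336. 144.] 977 hsv [114. 126. 105.] ztop 25.2 n 417 rect [539.1 332.4] [235.6 161.4] 87.0 lo [453. 211.   9.] hi [626. 452.  27.]
[262. 171.] 356 hsv [ 15.  16. 133.] ztop 69.3 n 56 rect [477.5  90.4] [22.4 23.8] 75.3 lo [457.  65.   9.] hi [502. 109.  70.]
[375. 184.] 679 hsv [12. 53. 81.] ztop 65.1 n 269 rect [721.5 238.8] [51.6 52.2] 89.0 lo [693. 209.   9.] hi [752. 265.  67.]
[277. 211.] 592 hsv [ 16. 104. 180.] ztop 30.3 n 457 rect [595.4  19.5] [65.9 52.2] 30.6 lo [556. -17.  10.] hi [635.  56.  32.]
[207. 218.] 596 hsv [ 12. 112. 149.] ztop 29.8 n 437 rect [ 490.2 -104.7] [49.8 69.6] 58.5 lo [ 450. -144.    9.] hi [532. -66.  31.]
[141. 297.] 1962 hsv [  2. 183. 128.] ztop 25.1 n 1060 rect [ 545.5 -317.2] [163.2 229.2] 4.5 lo [ 457. -437.    9.] hi [ 635. -198.   27.]
[313. 271.] 1033 hsv [ 75.   5. 113.] ztop 39.4 n 287 rect [770.4 -67.6] [86.1 88. ] 18.4 lo [ 727. -111.    9.] hi [814. -23.  41.]
[220. 332.] 1493 h
[... 513 characters left out ...]
] 34.1 lo [ 726. -113.    9.] hi [813. -21.  42.]
[341. 198.] 655 hsv [ 17. 137. 135.] ztop 31.0 n 417 rect [ 488.  -104.3] [53.3 67.5] 59.6 lo [ 447. -142.    9.] hi [529. -66.  32.]
[286. 227.] 782 hsv [ 17. 134. 163.] ztop 31.4 n 531 rect [592.9  20.4] [66.1 51.8] 30.6 lo [552. -16.   9.] hi [633.  59.  33.]
[342. 254.] 746 hsv [ 20.  17. 176.] ztop 70.6 n 114 rect [475.6  91.1] [22.8 24.3] 3.1 lo [450.  79.   9.] hi [501. 118.  71.]
[183. 296.] 1613 hsv [21. 73. 39.] ztop 66.0 n 689 rect [720.7 242.6] [51.9 52.6] 42.1 lo [690. 215.   9.] hi [747. 273.  67.]
[282. 342.] 2015 hsv [108. 232. 148.] ztop 26.0 n 1250 rect [537.1 320. ] [205.3 160.7] 86.5 lo [451. 214.   9.] hi [623. 418.  27.]
```

View pics/side.png

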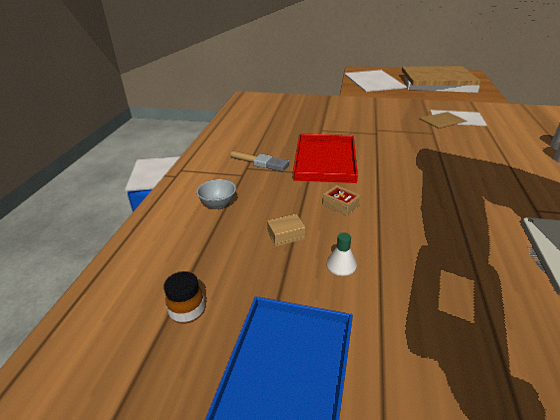

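Both views agree within 2–3 mm, and every height and size fits the given ones (moulds 30 mm, cone 70 mm, tray rims 25 mm). The side view shows the bench with the blue tray in front at (285,345) and the cone at (342,255). The order will be the cone first, then mould_b, then flipping mould_a about its long axis in two 90° turns with a tilted tool.

```bash
cat > plan.py <<'E'
# usage: plan.py x y z psi tilt : twist to reach orientation, then shift in both frames
import sys
from h import *
from scipy.spatial.transform import Rotation as R
x,y,z,psi,tilt=map(float,sys.argv[1:6])
o=get_obs();Rc=R.from_rotvec(o["orientation"]);p=np.array(o["ee_pos"])
a=np.radians(psi);Y=np.array([np.cos(a),np.sin(a),0]);Z=np.array([0,0,-1.])
Rt=R.from_matrix(np.c_[np.cross(Y,Z),Y,Z])*R.from_euler("y",tilt,degrees=True)
d=np.array([x,y,z])-p
print("t %.2f p"%o["t"],np.round(p,1),"q",np.round(o["qpos"],2),"w %.1f"%o["width"],"f",np.round(o["ft_force"],1))
print("twist",np.round(np.degrees((Rc.inv()*Rt).as_rotvec()),2),"shift in current",np.round(Rc.inv().apply(d),1),"in target",np.round(Rt.inv().apply(d),1),"world",np.round(d,1),"tool z",np.round(Rt.as_matrix()[:,2],2))
E
python3 plan.py 476.5 90.7 130 90 0
```

```text
t 0.15 p [199.9 591.7 222.1] q [ 1.23  0.42  1.63  0.    1.09 -0.02] w 87.9 f [0.2 0.1 1.2]
twist [-7.000e-02 -1.000e-02 -1.867e+01] shift in current [-422.5 -386.    92.5] in target [-276.6 -501.    92.1] world [ 276.6 -501.   -92.1] tool z [ 0.  0. -1.]
```

```bash
python3 -m creep '{"delta_pos":[[0,0,0],[0,0,0],[0,0,0],[0,0,0]],"twist":[[0,0,-4.7],[0,0,-4.7],[0,0,-4.7],[0,0,-4.6]]}' 1
python3 -m creep '{"delta_pos":[[-0.0138,-0.025,0.0046],[-0.0138,-0.025,0.0046],[-0.0138,-0.025,0.0046],[-0.0138,-0.025,0.0046],[-0.0138,-0.025,0.0046],[-0.0138,-0.025,0.0046],[-0.0138,-0.025,0.0046],[-0.0138,-0.025,0.0046],[-0.0138,-0.025,0.0046],[-0.0138,-0.025,0.0046],[-0.0138,-0.025,0.0046],[-0.0138,-0.025,0.0046],[-0.0138,-0.025,0.0046],[-0.0138,-0.025,0.0046],[-0.0138,-0.025,0.0046],[-0.0138,-0.025,0.0046],[-0.0138,-0.025,0.0046],[-0.0138,-0.025,0.0046],[-0.0138,-0.025,0.0046],[-0.0138,-0.025,0.0046]],"twist":[[0,0,0],[0,0,0],[0,0,0],[0,0,0],[0,0,0],[0,0,0],[0,0,0],[0,0,0],[0,0,0],[0,0,0],[0,0,0],[0,0,0],[0,0,0],[0,0,0],[0,0,0],[0,0,0],[0,0,0],[0,0,0],[0,0,0],[0,0,0]]}'
python3 plan.py 476.5 90.7 47 90 0
```

```text
t: 0.48
ee_pos: [199.9, 591.9, 222.3]
orientation: [0.007, -3.141, 0.001]
ft_force: [-0.1, -0.8, 0.7]
width: 87.9
grasp_force: 0.0
t: 2.15
ee_pos: [476.7, 90.9, 130.4]
orientation: [0.001, -3.141, -0.0]
ft_force: [-0.1, 0.5, 0.5]
width: 87.9
grasp_force: 0.0
t 2.15 p [476.7  90.9 130.4] q [ 0.16  0.36  2.    0.    0.78 -1.41] w 87.9 f [-0.1  0.5  0.5]
twist [ 0.   -0.01  0.03] shift in current [ 0.2 -0.2 83.4] in target [ 0.2 -0.2 83.4] world [ -0.2  -0.2 -83.4] tool z [ 0.  0. -1.]
```

```bash
python3 -m creep '{"delta_pos":[[0,0,0.02],[0,0,0.02],[0,0,0.02],[0,0,0.015],[0,0,0.008],[0,0,0]],"twist":[[0,0,0],[0,0,0],[0,0,0],[0,0,0],[0,0,0],[0,0,0]]}' 1
python3 -m creep '{"delta_pos":[[0,0,0],[0,0,0],[0,0,0],[0,0,0],[0,0,0],[0,0,0],[0,0,0],[0,0,0],[0,0,0],[0,0,0]],"twist":[[0,0,0],[0,0,0],[0,0,0],[0,0,0],[0,0,0],[0,0,0],[0,0,0],[0,0,0],[0,0,0],[0,0,0]]}' 0
python3 plan.py 545 -317 53 90 0
```

```text
t: 2.65
ee_pos: [475.1, 92.0, 46.2]
orientation: [0.001, -3.138, 0.001]
ft_force: [-0.2, 0.4, 0.7]
width: 87.9
grasp_force: 0.0
t: 3.48
ee_pos: [476.3, 92.3, 47.7]
orientation: [-0.001, 3.142, -0.0]
ft_force: [-0.0, -1.1, 0.6]
width: 25.0
grasp_force: 0.2
t 3.48 p [476.3  92.3  47.7] q [ 0.17  0.52  2.03 -0.    0.59 -1.4 ] w 25.0 f [-0.  -1.1  0.6]
twist [-0.    0.    0.04] shift in current [ -68.4 -409.3   -5.3] in target [ -68.7 -409.3   -5.3] world [  68.7 -409.3    5.3] tool z [ 0.  0. -1.]
```

```bash
python3 -m creep '{"delta_pos":[[0,0,0],[0,0,0],[0,0,0]],"twist":[[0,0,0],[0,0,0],[0,0,0]]}' 0
python3 -m creep '{"delta_pos":[[0,0,-0.005],[0,0,-0.01],[0,0,-0.015],[0,0,-0.02],[0,0,-0.02]],"twist":[[0,0,0],[0,0,0],[0,0,0],[0,0,0],[0,0,0]]}'
python3 plan.py 545 -317 53 90 0
```

```text
t: 3.73
ee_pos: [476.2, 92.3, 47.6]
orientation: [0.001, -3.141, 0.0]
ft_force: [-0.4, -0.4, -0.7]
width: 23.2
grasp_force: 30.0
t: 4.15
ee_pos: [476.0, 92.2, 118.9]
orientation: [0.001, -3.141, 0.0]
ft_force: [0.3, 0.6, -0.8]
width: 23.4
grasp_force: 30.0
t 4.15 p [476.   92.2 118.9] q [ 0.17  0.38  2.01 -0.    0.75 -1.4 ] w 23.4 f [ 0.3  0.6 -0.8]
twist [-0.01 -0.03  0.04] shift in current [ -68.8 -409.3   65.9] in target [ -69.  -409.2   65.9] world [  69.  -409.2  -65.9] tool z [ 0.  0. -1.]
```

```bash
python3 -m creep '{"delta_pos":[[-0.002,-0.01,0],[-0.0035,-0.02,0],[-0.0035,-0.02,0],[-0.0035,-0.021,0],[-0.0035,-0.021,0],[-0.0035,-0.021,0],[-0.0035,-0.022,0],[-0.0035,-0.022,0],[-0.0035,-0.022,0],[-0.0035,-0.022,0],[-0.0035,-0.022,0],[-0.0035,-0.022,0],[-0.0035,-0.022,0],[-0.0035,-0.022,0],[-0.0035,-0.022,0],[-0.0035,-0.022,0],[-0.0035,-0.022,0],[-0.0035,-0.022,0],[-0.0035,-0.022,0],[-0.003,-0.01,0]],"twist":[[0,0,0],[0,0,0],[0,0,0],[0,0,0],[0,0,0],[0,0,0],[0,0,0],[0,0,0],[0,0,0],[0,0,0],[0,0,0],[0,0,0],[0,0,0],[0,0,0],[0,0,0],[0,0,0],[0,0,0],[0,0,0],[0,0,0],[0,0,0]]}'
python3 -m creep '{"delta_pos":[[0,0,0.01],[0,0,0.015],[0,0,0.015],[0,0,0.01],[0,0,0.007],[0,0,0.003],[0,0,0.002],[0,0,0]],"twist":[[0,0,0],[0,0,0],[0,0,0],[0,0,0],[0,0,0],[0,0,0],[0,0,0],[0,0,0]]}'
python3 plan.py 545 -317 53 90 0
```

```text
t: 5.82
ee_pos: [544.3, -319.5, 117.6]
orientation: [0.001, 3.141, -0.001]
ft_force: [0.5, 0.6, -0.8]
width: 23.3
grasp_force: 30.0
t: 6.48
ee_pos: [544.6, -316.4, 55.6]
orientation: [0.001, -3.142, -0.0]
ft_force: [-0.3, -0.1, -1.1]
width: 23.0
grasp_force: 30.0
t 6.48 p [ 544.6 -316.4   55.6] q [-0.55  0.65  1.7   0.    0.79 -2.12] w 23.0 f [-0.3 -0.1 -1.1]
twist [ 0.   -0.    0.05] shift in current [-0.4 -0.6  2.6] in target [-0.4 -0.6  2.6] world [ 0.4 -0.6 -2.6] tool z [ 0.  0. -1.]
```

Lowering in 1 mm steps until contact, then releasing.

```bash
Z3='';python3 -m creep '{"delta_pos":[[0,0,0.001],[0,0,0.001],[0,0,0]],"twist":[[0,0,0],[0,0,0],[0,0,0]]}'
python3 -m creep '{"delta_pos":[[0,0,0.001],[0,0,0]],"twist":[[0,0,0],[0,0,0]]}'
```

```text
t: 6.73
ee_pos: [544.8, -316.8, 54.1]
orientation: [-0.001, 3.141, -0.001]
ft_force: [-0.9, 0.5, -0.9]
width: 23.3
grasp_force: 30.0
t: 6.9
ee_pos: [544.6, -316.8, 52.8]
orientation: [-0.001, 3.141, -0.0]
ft_force: [1.4, -0.5, -0.2]
width: 23.3
grasp_force: 30.0
```

```bash
python3 -m creep '{"delta_pos":[[0,0,0.0005],[0,0,0.0005],[0,0,0]],"twist":[[0,0,0],[0,0,0],[0,0,0]]}'
python3 -m creep '{"delta_pos":[[0,0,0],[0,0,0],[0,0,0],[0,0,0],[0,0,0],[0,0,0],[0,0,0],[0,0,0]],"twist":[[0,0,0],[0,0,0],[0,0,0],[0,0,0],[0,0,0],[0,0,0],[0,0,0],[0,0,0]]}' 0.8
python3 -m creep '{"delta_pos":[[0,0,-0.02],[0,0,-0.03],[0,0,-0.03],[0,0,-0.02]],"twist":[[0,0,0],[0,0,0],[0,0,0],[0,0,0]]}' 1
python3 plan.py 488.8 -104.5 100 59 0;python3 plan.py 488.8 -104.5 100 -121 0; python3 plan.py 488.8 -104.5 100 149 0
```

```text
t: 7.15
ee_pos: [544.8, -317.0, 52.5]
orientation: [-0.001, 3.141, -0.001]
ft_force: [-0.6, 0.2, 6.0]
width: 23.3
grasp_force: 30.0
t: 7.82
ee_pos: [544.5, -316.7, 51.6]
orientation: [0.001, -3.142, -0.0]
ft_force: [0.5, 0.1, -0.1]
width: 69.5
grasp_force: 0.0
t: 8.15
ee_pos: [545.3, -317.1, 154.2]
orientation: [-0.001, 3.14, -0.002]
ft_force: [0.6, 0.4, -0.1]
width: 87.4
grasp_force: 0.0
t 8.15 p [ 545.3 -317.1  154.2] q [-0.55  0.51  1.67 -0.    0.96 -2.12] w 87.4 f [ 0.6  0.4 -0.1]
twist [-0.04  0.12 31.04] shift in current [ 56.5 212.7  53.8] in target [157.9 153.2  54.2] world [-56.5 212.6 -54.2] tool z [ 0.  0. -1.]
t 8.15 p [ 545.3 -317.1  154.2] q [-0.55  0.51  1.67 -0.    0.96 -2.12] w 87.4 f [ 0.6  0.4 -0.1]
twist [-1.7000e-01 -5.0000e-02 -1.4896e+02] shift in current [ 56.5 212.7  53.8] in target [-157.9 -153.2   54.2] world [-56.5 212.6 -54.2] tool z [ 0. -0. -1.]
t 8.15 p [ 545.3 -317.1  154.2] q [-0.55  0.51  1.67 -0.    0.96 -2.12] w 87.4 f [ 0.6  0.4 -0.1]
twist [ -0.12   0.06 -58.96] shift in current [ 56.5 212.7  53.8] in target [-153.2  157.9   54.2] world [-56.5 212.6 -54.2] tool z [ 0.  0. -1.]
```

```bash
python3 -m creep '{"delta_pos":[[0,0,0],[0,0,0],[0,0,0],[0,0,0],[0,0,0],[0,0,0]],"twist":[[0,0,5.2],[0,0,5.2],[0,0,5.2],[0,0,5.2],[0,0,5.2],[0,0,5]]}' 1
python3 -m creep '{"delta_pos":[[0.01,0.01,0],[0.02,0.019,0.006],[0.02,0.019,0.006],[0.02,0.019,0.006],[0.02,0.02,0.006],[0.02,0.02,0.006],[0.02,0.02,0.006],[0.015,0.014,0.006],[0.01,0.01,0.006],[0.003,0.002,0.006],[0,0,0]],"twist":[[0,0,0],[0,0,0],[0,0,0],[0,0,0],[0,0,0],[0,0,0],[0,0,0],[0,0,0],[0,0,0],[0,0,0],[0,0,0]]}'
python3 plan.py 488.8 -104.5 8 59 0
```

```text
t: 8.65
ee_pos: [544.5, -316.7, 151.7]
orientation: [0.846, 3.026, 0.0]
ft_force: [0.3, 0.3, -0.0]
width: 88.2
grasp_force: 0.0
t: 9.57
ee_pos: [486.9, -103.2, 96.8]
orientation: [-0.834, -3.027, 0.0]
ft_force: [-0.1, -0.4, 0.2]
width: 88.0
grasp_force: 0.0
t 9.57 p [ 486.9 -103.2   96.8] q [-0.23  0.44  1.99 -0.    0.72 -1.27] w 88.0 f [-0.1 -0.4  0.2]
twist [-0.03 -0.09  0.2 ] shift in current [-2.4 -0.1 88.8] in target [-2.3 -0.1 88.8] world [  1.9  -1.3 -88.8] tool z [ 0.  0. -1.]
```

```bash
python3 -m creep '{"delta_pos":[[-0.001,0,0.02],[-0.001,0,0.02],[0,0,0.02],[0,0,0.015],[0,0,0.01],[0,0,0.004]],"twist":[[0,0,0],[0,0,0],[0,0,0],[0,0,0],[0,0,0],[0,0,0]]}' 1
python3 -m creep '{"delta_pos":[[0,0,0],[0,0,0],[0,0,0],[0,0,0],[0,0,0],[0,0,0],[0,0,0],[0,0,0],[0,0,0]],"twist":[[0,0,0],[0,0,0],[0,0,0],[0,0,0],[0,0,0],[0,0,0],[0,0,0],[0,0,0],[0,0,0]]}' 0
python3 -m creep '{"delta_pos":[[0,0,-0.005],[0,0,-0.015],[0,0,-0.03],[0,0,-0.03],[0,0,-0.01]],"twist":[[0,0,0],[0,0,0],[0,0,0],[0,0,0],[0,0,0]]}'
python3 plan.py 538 280 15 87 0
```

```text
t: 10.07
ee_pos: [489.3, -106.0, 7.4]
orientation: [-0.839, -3.026, 0.0]
ft_force: [-0.2, -0.1, -0.5]
width: 88.1
grasp_force: 0.0
t: 10.82
ee_pos: [489.8, -105.3, 9.2]
orientation: [0.838, 3.027, -0.0]
ft_force: [-1.4, -0.1, 6.1]
width: 49.7
grasp_force: 29.9
t: 11.23
ee_pos: [491.1, -105.6, 101.9]
orientation: [0.837, 3.024, 0.0]
ft_force: [1.0, -1.0, -0.4]
width: 49.8
grasp_force: 29.9
t 11.23 p [ 491.1 -105.6  101.9] q [-0.24  0.43  1.98 -0.    0.73 -1.27] w 49.8 f [ 1.  -1.  -0.4]
twist [ 1.000e-02  2.400e-01 -2.796e+01] shift in current [158.5 354.7  86.7] in target [-26.7 387.5  86.9] world [ 46.9 385.6 -86.9] tool z [ 0.  0. -1.]
```

```bash
python3 -m creep '{"delta_pos":[[0,0,0],[0,0,0],[0,0,0],[0,0,0],[0,0,0],[0,0,0]],"twist":[[0,0,-3],[0,0,-5],[0,0,-6],[0,0,-6],[0,0,-5],[0,0,-3]]}' 0
python3 -m creep '{"delta_pos":[[0,0.008,0],[-0.001,0.015,0],[-0.001,0.02,0],[-0.001,0.022,0],[-0.001,0.022,0],[-0.001,0.022,0],[-0.001,0.022,0],[-0.002,0.022,0],[-0.002,0.022,0],[-0.002,0.022,0],[-0.002,0.022,0],[-0.002,0.022,0],[-0.002,0.022,0],[-0.002,0.022,0],[-0.001,0.022,0],[-0.001,0.022,0],[-0.001,0.02,0],[-0.001,0.018,0],[-0.001,0.012,0],[0,0.005,0]],"twist":[[0,0,0],[0,0,0],[0,0,0],[0,0,0],[0,0,0],[0,0,0],[0,0,0],[0,0,0],[0,0,0],[0,0,0],[0,0,0],[0,0,0],[0,0,0],[0,0,0],[0,0,0],[0,0,0],[0,0,0],[0,0,0],[0,0,0],[0,0,0]]}'
python3 plan.py 535 277 20 87 0
```

```text
t: 11.73
ee_pos: [489.1, -105.1, 98.3]
orientation: [-0.074, -3.14, -0.0]
ft_force: [-0.8, 0.4, -1.7]
width: 49.8
grasp_force: 29.9
t: 13.4
ee_pos: [534.1, 278.8, 98.4]
orientation: [0.081, 3.14, 0.0]
ft_force: [-0.7, -0.0, -0.5]
width: 49.5
grasp_force: 29.9
t 13.40 p [534.1 278.8  98.4] q [ 0.46  0.55  1.76  0.    0.83 -1.06] w 49.5 f [-0.7 -0.  -0.5]
twist [0.01 0.   0.05] shift in current [-1.  -1.8 78.4] in target [-1.  -1.7 78.4] world [  0.9  -1.8 -78.4] tool z [ 0.  0. -1.]
```

```bash
python3 -m creep '{"delta_pos":[[-0.001,-0.001,0.01],[0,0,0.015],[0,0,0.018],[0,0,0.015],[0,0,0.012],[0,0,0.008],[0,0,0.003],[0,0,0.001],[0,0,0.001],[0,0,0]],"twist":[[0,0,0],[0,0,0],[0,0,0],[0,0,0],[0,0,0],[0,0,0],[0,0,0],[0,0,0],[0,0,0],[0,0,0]]}' 0
python3 -m creep '{"delta_pos":[[0,0,0.001],[0,0,0.0]],"twist":[[0,0,0],[0,0,0]]}'
python3 -m creep '{"delta_pos":[[0,0,0.0007],[0,0,0.0]],"twist":[[0,0,0],[0,0,0]]}'
```

```text
t: 14.23
ee_pos: [535.7, 276.0, 16.2]
orientation: [0.081, 3.14, 0.001]
ft_force: [0.4, -1.5, -0.6]
width: 49.9
grasp_force: 29.9
t: 14.4
ee_pos: [535.6, 276.1, 15.2]
orientation: [0.081, 3.14, 0.001]
ft_force: [-0.1, -0.3, -1.3]
width: 49.9
grasp_force: 29.9
t: 14.57
ee_pos: [535.4, 276.0, 14.2]
orientation: [0.081, 3.14, 0.0]
ft_force: [-0.4, 0.2, 0.2]
width: 49.8
grasp_force: 29.9
```

```bash
python3 -m creep '{"delta_pos":[[0,0,0.0007],[0,0,0.0]],"twist":[[0,0,0],[0,0,0]]}'
python3 -m creep '{"delta_pos":[[0,0,0],[0,0,0],[0,0,0],[0,0,0],[0,0,0],[0,0,0]],"twist":[[0,0,0],[0,0,0],[0,0,0],[0,0,0],[0,0,0],[0,0,0]]}' 0.72
python3 -m creep '{"delta_pos":[[0,0,-0.015],[0,0,-0.03],[0,0,-0.035],[0,0,-0.035],[0,0,-0.03],[0,0,-0.02]],"twist":[[0,0,0],[0,0,0],[0,0,0],[0,0,0],[0,0,0],[0,0,0]]}'
for t in -30 30; do python3 plan.py 594 20 150 30.6 $t;python3 plan.py 594 20 150 -149.4 $t; done
```

```text
t: 14.73
ee_pos: [535.5, 276.1, 14.2]
orientation: [0.081, 3.14, 0.0]
ft_force: [-2.5, -1.1, 7.4]
width: 49.4
grasp_force: 29.9
t: 15.23
ee_pos: [535.2, 275.9, 13.2]
orientation: [-0.081, -3.14, 0.0]
ft_force: [0.3, -0.1, 0.2]
width: 63.5
grasp_force: 0.0
t: 15.73
ee_pos: [536.2, 276.4, 181.6]
orientation: [0.081, 3.137, 0.003]
ft_force: [-0.1, 0.2, -0.2]
width: 63.2
grasp_force: 0.0
t 15.73 p [536.2 276.4 181.6] q [ 0.46  0.44  1.71  0.    0.99 -1.06] w 63.2 f [-0.1  0.2 -0.2]
twist [ 14.93 -27.4   55.04] shift in current [ -70.9 -253.1   31.3] in target [-200.8  -80.8  152.4] world [  57.8 -256.4  -31.6] tool z [ 0.25 -0.43 -0.87]
t 15.73 p [536.2 276.4 181.6] q [ 0.46  0.44  1.71  0.    0.99 -1.06] w 63.2 f [-0.1  0.2 -0.2]
twist [ -32.33  -17.08 -120.16] shift in current [ -70.9 -253.1   31.3] in target [232.4  80.8 -97.7] world [  57.8 -256.4  -31.6] tool z [-0.25  0.43 -0.87]
t 15.73 p [536.2 276.4 181.6] q [ 0.46  0.44  1.71  0.    0.99 -1.06] w 63.2 f [-0.1  0.2 -0.2]
twist [-14.59  27.62  55.14] shift in current [ -70.9 -253.1   31.3] in target [-232.4  -80.8  -97.7] world [  57.8 -256.4  -31.6] tool z [-0.25  0.43 -0.87]
t 15.73 p [536.2 276.4 181.6] q [ 0.46  0.44  1.71  0.    0.99 -1.06] w 63.2 f [-0.1  0.2 -0.2]
twist [  32.09   17.49 -120.27] shift in current [ -70.9 -253.1   31.3] in target [200.8  80.8 152.4] world [  57.8 -256.4  -31.6] tool z [ 0.25 -0.43 -0.87]
```

```bash
python3 -m creep '{"delta_pos":[[0,0,0],[0,0,0],[0,0,0],[0,0,0],[0,0,0],[0,0,0],[0,0,0],[0,0,0],[0,0,0],[0,0,0],[0,0,0],[0,0,0]],"twist":[[-1.2,2.3,4.6],[-1.2,2.3,4.6],[-1.2,2.3,4.6],[-1.2,2.3,4.6],[-1.2,2.3,4.6],[-1.2,2.3,4.6],[-1.2,2.3,4.6],[-1.2,2.3,4.6],[-1.2,2.3,4.6],[-1.2,2.3,4.6],[-1.2,2.3,4.6],[-1.2,2.3,4.6]]}' 1
python3 plan.py 617.5 -21 97.3 30.6 30
python3 -c "
from h import *
im,W=cloud('scene');np.save('s2.npy',W);cv2.imwrite('pics/scene2.png',im[...,::-1])"
```

```text
t: 16.73
ee_pos: [535.5, 275.9, 178.2]
orientation: [-1.326, -2.309, -0.346]
ft_force: [-0.7, -0.0, -0.2]
width: 88.0
grasp_force: 0.0
t 16.73 p [535.5 275.9 178.2] q [ 0.21  0.54  1.67  0.54  1.18 -0.59] w 88.0 f [-0.7 -0.  -0.2]
twist [-0.25 -0.01 -0.41] shift in current [-298.4  -78.7  -78.3] in target [-297.9  -80.5  -78.6] world [  82.  -296.9  -80.9] tool z [-0.25  0.43 -0.87]
```

View pics/scene2.png

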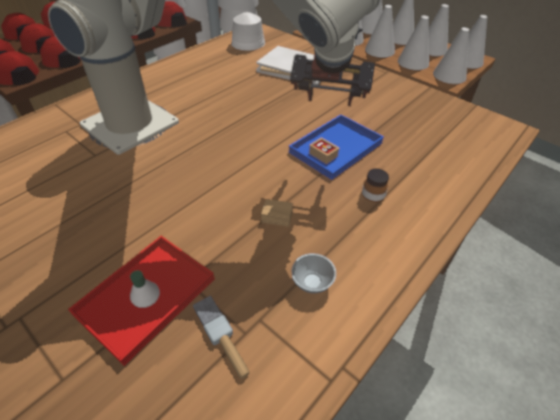

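The picture shows the cone upright in the red tray at (145,288) and mould_b red side up in the blue tray at (322,150). mould_a is untouched at (277,212).

```bash
python3 -m creep '{"delta_pos":[[-0.01,-0.003,-0.003],[-0.02,-0.005,-0.005],[-0.02,-0.005,-0.005],[-0.02,-0.005,-0.005],[-0.02,-0.005,-0.005],[-0.02,-0.005,-0.005],[-0.02,-0.006,-0.005],[-0.02,-0.006,-0.005],[-0.02,-0.006,-0.005],[-0.02,-0.006,-0.005],[-0.02,-0.006,-0.006],[-0.02,-0.006,-0.006],[-0.02,-0.005,-0.006],[-0.02,-0.005,-0.006],[-0.02,-0.005,-0.006],[-0.008,-0.001,0],[0,0,0]],"twist":[[-0.2,0,-0.4],[0,0,0],[0,0,0],[0,0,0],[0,0,0],[0,0,0],[0,0,0],[0,0,0],[0,0,0],[0,0,0],[0,0,0],[0,0,0],[0,0,0],[0,0,0],[0,0,0],[0,0,0],[0,0,0]]}' 1
python3 plan.py 592.7 22.2 10.7 30.6 30
```

```text
t: 18.2
ee_pos: [619.2, -21.8, 96.4]
orientation: [-1.316, -2.319, -0.351]
ft_force: [-0.9, 0.3, 0.0]
width: 87.8
grasp_force: 0.0
t 18.20 p [619.2 -21.8  96.4] q [-0.23  0.75  1.49  0.38  1.3  -0.95] w 87.8 f [-0.9  0.3  0. ]
twist [-0.11  0.13  0.22] shift in current [ 1.9 -0.2 99.9] in target [ 1.6 -0.4 99.9] world [-26.5  44.  -85.7] tool z [-0.25  0.43 -0.87]
```

```bash
python3 -m creep '{"delta_pos":[[0.001,0,0.01],[0.001,0,0.018],[0,0,0.018],[0,0,0.018],[0,0,0.015],[0,0,0.012],[0,0,0.007],[0,0,0.002],[0,0,0]],"twist":[[0,0,0],[0,0,0],[0,0,0],[0,0,0],[0,0,0],[0,0,0],[0,0,0],[0,0,0],[0,0,0]]}' 1
python3 plan.py 592.7 22.2 10.7 30.6 30
```

```text
t: 18.95
ee_pos: [592.2, 24.7, 11.5]
orientation: [-1.315, -2.319, -0.351]
ft_force: [0.0, -0.2, 0.1]
width: 87.3
grasp_force: 0.0
t 18.95 p [592.2  24.7  11.5] q [-0.18  0.83  1.58  0.43  1.13 -0.98] w 87.3 f [ 0.  -0.2  0.1]
twist [-0.15  0.08  0.26] shift in current [-2.5 -0.9 -0.5] in target [-2.5 -0.8 -0.5] world [ 0.5 -2.5 -0.8] tool z [-0.25  0.43 -0.87]
```

```bash
python3 -m creep '{"delta_pos":[[-0.002,-0.001,0],[0,0,0],[0,0,0],[0,0,0],[0,0,0],[0,0,0],[0,0,0],[0,0,0]],"twist":[[0,0,0],[0,0,0],[0,0,0],[0,0,0],[0,0,0],[0,0,0],[0,0,0],[0,0,0]]}' 0
python3 plan.py 570 45 90 30.6 30; python3 plan.py 570 45 90 30.6 -60
```

```text
t: 19.62
ee_pos: [593.0, 21.7, 11.1]
orientation: [-1.316, -2.319, -0.352]
ft_force: [-0.1, -3.6, 5.0]
width: 65.8
grasp_force: 30.0
t 19.62 p [593.   21.7  11.1] q [-0.18  0.83  1.58  0.43  1.13 -0.98] w 65.8 f [-0.1 -3.6  5. ]
twist [-0.07  0.14  0.23] shift in current [ 66.9  -7.7 -52.5] in target [ 67.   -7.9 -52.4] world [-23.   23.3  78.9] tool z [-0.25  0.43 -0.87]
t 19.62 p [593.   21.7  11.1] q [-0.18  0.83  1.58  0.43  1.13 -0.98] w 65.8 f [-0.1 -3.6  5. ]
twist [  0.13 -89.86   0.23] shift in current [ 66.9  -7.7 -52.5] in target [-52.4  -7.9 -67. ] world [-23.   23.3  78.9] tool z [ 0.44 -0.75 -0.5 ]
```

```bash
python3 -m creep '{"delta_pos":[[0.004,0,-0.003],[0.009,-0.001,-0.007],[0.012,-0.002,-0.01],[0.014,-0.002,-0.011],[0.014,-0.002,-0.011],[0.01,-0.001,-0.007],[0.004,0,-0.003]],"twist":[[0,0,0],[0,0,0],[0,0,0],[0,0,0],[0,0,0],[0,0,0],[0,0,0]]}' 0
python3 -m creep '{"delta_pos":[[0,0,0],[0,0,0],[0,0,0],[0,0,0],[0,0,0],[0,0,0],[0,0,0],[0,0,0],[0,0,0],[0,0,0],[0,0,0],[0,0,0],[0,0,0],[0,0,0],[0,0,0],[0,0,0],[0,0,0],[0,0,0],[0,0,0],[0,0,0]],"twist":[[0,-2,0],[0,-4,0],[0,-5,0],[0,-5,0],[0,-5,0],[0,-5,0],[0,-5,0],[0,-5,0],[0,-5,0],[0,-5,0],[0,-5,0],[0,-5,0],[0,-5,0],[0,-5,0],[0,-5,0],[0,-5,0],[0,-5,0],[0,-5,0],[0,-4,0],[0,0,0]]}'
python3 plan.py 570 45 40 30.6 -60
```

```text
t: 20.2
ee_pos: [569.1, 46.3, 91.1]
orientation: [-1.315, -2.32, -0.353]
ft_force: [0.5, -0.4, -0.8]
width: 66.0
grasp_force: 30.0
t: 21.87
ee_pos: [567.4, 52.8, 89.6]
orientation: [1.068, 1.877, -0.626]
ft_force: [0.0, -0.3, -1.2]
width: 65.6
grasp_force: 30.0
t 21.87 p [567.4  52.8  89.6] q [ 0.56  0.76  1.96 -1.31  1.11  1.09] w 65.6 f [ 0.  -0.3 -1.2]
twist [-0.37 -0.07  0.34] shift in current [39.  -1.3 31.8] in target [39.  -1.7 31.8] world [  2.6  -7.8 -49.6] tool z [ 0.44 -0.75 -0.5 ]
```

```bash
python3 -m creep '{"delta_pos":[[0,0,0],[0,0,0],[0,0,0],[0,0,0],[0,0,0],[0,0,0]],"twist":[[2,0,1],[3.5,0,2],[3.5,0,2],[3.5,0,2],[3.2,0,2],[1.6,0,1]]}' 0
python3 plan.py 575 40 40 10.6 -60
```

```text
t: 22.37
ee_pos: [569.6, 51.5, 91.9]
orientation: [1.418, 1.698, -0.819]
ft_force: [0.4, -0.4, -0.5]
width: 65.8
grasp_force: 30.0
t 22.37 p [569.6  51.5  91.9] q [ 0.52  0.82  1.75 -1.    1.31  1.01] w 65.8 f [ 0.4 -0.4 -0.5]
twist [-0.47 -0.18 -0.06] shift in current [38.7  3.5 36.6] in target [38.8  3.2 36.6] world [  5.4 -11.5 -51.9] tool z [ 0.16 -0.85 -0.5 ]
```

```bash
python3 -m creep '{"delta_pos":[[0.0087,0,0.005],[0.0087,0,0.005],[0.013,0,0.0075],[0.0087,0,0.005],[0.0087,0,0.005],[0.0052,0,0.003],[0.0026,0,0.0015],[0,0,0]],"twist":[[-0.4,-0.2,0],[0,0,0],[0,0,0],[0,0,0],[0,0,0],[0,0,0],[0,0,0],[0,0,0]]}' 0
python3 plan.py 575 40 22.8 10.6 -60
```

```text
t: 23.03
ee_pos: [567.8, 51.0, 26.7]
orientation: [1.404, 1.698, -0.818]
ft_force: [0.1, -0.3, -1.0]
width: 65.9
grasp_force: 30.0
t 23.03 p [567.8  51.   26.7] q [ 0.53  0.93  1.73 -1.03  1.26  1.1 ] w 65.9 f [ 0.1 -0.3 -1. ]
twist [0.01 0.22 0.2 ] shift in current [-2.6  5.  12.5] in target [-2.7  5.1 12.4] world [  7.2 -11.   -3.9] tool z [ 0.16 -0.85 -0.5 ]
```

```bash
python3 -m creep '{"delta_pos":[[0.0009,0,0.0005],[0.0009,0,0.0005],[0.0009,0,0.0005],[0,0,0]],"twist":[[0,0.1,0],[0,0.1,0],[0,0,0],[0,0,0]]}' 0
python3 -m creep '{"delta_pos":[[0.0006,0,0.0003],[0,0,0]],"twist":[[0,0,0],[0,0,0]]}'
python3 -c "
from h import *
im,W=cloud('side');im=cv2.resize(im[110:320,200:440],None,fx=2.5,fy=2.5);cv2.imwrite('pics/side2.png',im[...,::-1])"
```

```text
t: 23.37
ee_pos: [568.3, 51.3, 24.7]
orientation: [1.408, 1.699, -0.814]
ft_force: [0.1, -0.2, -1.3]
width: 66.0
grasp_force: 30.0
t: 23.53
ee_pos: [568.3, 51.3, 23.9]
orientation: [1.408, 1.7, -0.814]
ft_force: [-0.4, 0.6, -0.7]
width: 65.7
grasp_force: 30.0
```

View pics/side2.png

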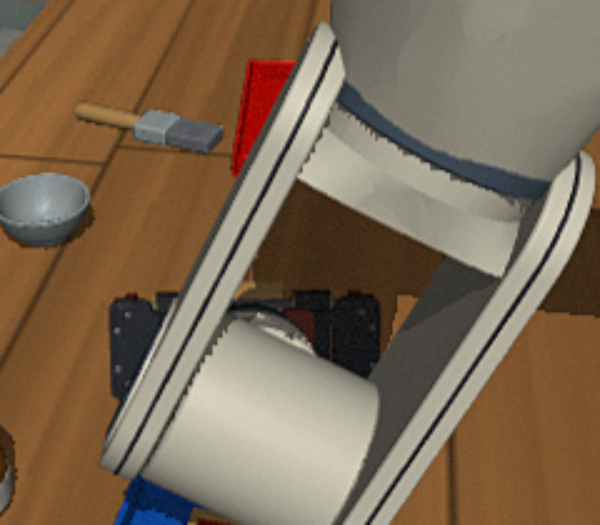

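The wrist hides the block in the side view, so I'll feel for contact instead.

```bash
python3 -m creep '{"delta_pos":[[0.0006,0,0.0003],[0,0,0]],"twist":[[0,0,0],[0,0,0]]}' 0
python3 -m creep '{"delta_pos":[[0.0006,0,0.0003],[0,0,0]],"twist":[[0,0,0],[0,0,0]]}'
python3 plan.py 575 40 22.8 10.6 -60
python3 -c "
from h import *
im,W=cloud('scene');Z=W[...,2];c=im[150:260,220:340]
cv2.imwrite('pics/scene3.png',cv2.resize(c,None,fx=5,fy=5)[...,::-1])"
```

```text
t: 23.75
ee_pos: [568.2, 51.3, 23.2]
orientation: [1.407, 1.699, -0.815]
ft_force: [-0.5, -0.2, 0.2]
width: 66.0
grasp_force: 30.0
t: 23.92
ee_pos: [568.2, 51.3, 23.1]
orientation: [1.407, 1.698, -0.815]
ft_force: [-1.9, 2.0, 4.5]
width: 66.1
grasp_force: 30.0
t 23.92 p [568.2  51.3  23.1] q [ 0.53  0.94  1.73 -1.03  1.25  1.1 ] w 66.1 f [-1.9  2.   4.5]
twist [0.03 0.08 0.1 ] shift in current [-5.9  4.6 10.9] in target [-5.9  4.6 10.9] world [  6.8 -11.3  -0.3] tool z [ 0.16 -0.85 -0.5 ]
```

View pics/scene3.png

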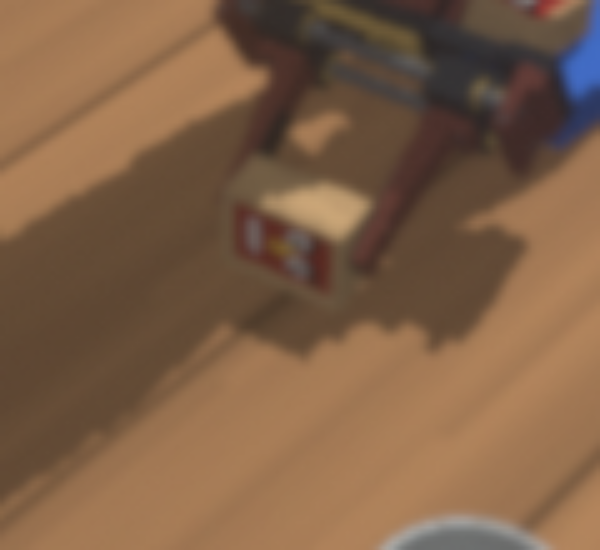

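Contact is at 23.1 mm (22.8 expected). The block stands on its side with the red face towards the camera at crop (285,240). I'll release it and back off along the tool axis.

```bash
python3 -m creep '{"delta_pos":[[0,0,0],[0,0,0],[0,0,0],[0,0,0],[0,0,0],[0,0,0]],"twist":[[0,0,0],[0,0,0],[0,0,0],[0,0,0],[0,0,0],[0,0,0]]}' 0.95
python3 -m creep '{"delta_pos":[[0,0,-0.008],[0,0,-0.018],[0,0,-0.025],[0,0,-0.025],[-0.013,0,-0.0275],[-0.026,0,-0.015],[-0.026,0,-0.015],[-0.026,0,-0.015],[-0.017,0,-0.01]],"twist":[[0,0,0],[0,0,0],[0,0,0],[0,0,0],[0,0,0],[0,0,0],[0,0,0],[0,0,0],[0,0,0]]}'
python3 plan.py 584.5 -34.5 78 10.6 60; python3 - <<'E'
from h import *
im,W=cloud('scene');Z=W[...,2]
m=(W[...,0]>500)&(W[...,0]<640)&(W[...,1]>0)&(W[...,1]<120)&(Z>44)&(Z<56)
r=cv2.minAreaRect(W[m][:,:2].astype(np.float32));print(m.sum(),r,np.median(Z[m]))
E
```

```text
t: 24.47
ee_pos: [568.1, 51.2, 22.3]
orientation: [1.408, 1.7, -0.815]
ft_force: [-0.8, -0.4, -0.2]
width: 83.8
grasp_force: 0.0
t: 25.22
ee_pos: [553.1, 135.2, 198.7]
orientation: [1.408, 1.7, -0.81]
ft_force: [-0.6, 0.5, -0.2]
width: 83.4
grasp_force: 0.0
t 25.22 p [553.1 135.2 198.7] q [ 0.65  0.68  1.68 -0.89  1.49  0.88] w 83.4 f [-0.6  0.5 -0.2]
twist [7.0000e-02 1.1991e+02 1.9000e-01] shift in current [ 18.   -1.  209.8] in target [-190.8   -0.4  -89.1] world [  31.4 -169.7 -120.7] tool z [-0.16  0.85 -0.5 ]
274 ((569.1714477539062, 55.747535705566406), (66.12661743164062, 31.151283264160156), 10.023245811462402) 48.21043230757567
```

```bash
python3 -m creep '{"delta_pos":[[0,0,0],[0,0,0],[0,0,0],[0,0,0],[0,0,0],[0,0,0],[0,0,0],[0,0,0],[0,0,0],[0,0,0],[0,0,0],[0,0,0]],"twist":[[0,5,0],[0,5,0],[0,5,0],[0,5,0],[0,5,0],[0,5,0],[0,5,0],[0,5,0],[0,5,0],[0,5,0],[0,5,0],[0,5,0]]}' 1
python3 -m creep '{"delta_pos":[[0,0,0],[0,0,0],[0,0,0],[0,0,0],[0,0,0],[0,0,0],[0,0,0],[0,0,0],[0,0,0],[0,0,0],[0,0,0],[0,0,0],[0,0,0]],"twist":[[0,5,0],[0,5,0],[0,5,0],[0,5,0],[0,5,0],[0,5,0],[0,5,0],[0,5,0],[0,5,0],[0,5,0],[0,5,0],[0,5,0],[0,0,0]]}'
python3 plan.py 585.5 -34 78 10.3 60
```

```text
t: 26.27
ee_pos: [553.2, 134.7, 196.6]
orientation: [-2.001, -2.418, -0.006]
ft_force: [-0.6, 0.5, -0.4]
width: 87.7
grasp_force: 0.0
t: 27.35
ee_pos: [552.6, 133.1, 193.5]
orientation: [-1.407, -1.692, -0.812]
ft_force: [-0.1, 0.1, -0.4]
width: 87.9
grasp_force: 0.0
t 27.35 p [552.6 133.1 193.5] q [-0.23  0.66  1.74  0.92  1.45 -0.89] w 87.9 f [-0.1  0.1 -0.4]
twist [-0.44 -0.28 -0.06] shift in current [-184.7    2.   -90.6] in target [-185.2    2.5  -89.7] world [  32.9 -167.1 -115.5] tool z [-0.15  0.85 -0.5 ]
```

```bash
python3 -m creep '{"delta_pos":[[-0.01,0,-0.005],[-0.02,0.001,-0.01],[-0.02,0.001,-0.01],[-0.02,0,-0.01],[-0.02,0,-0.01],[-0.02,0,-0.01],[-0.02,0,-0.01],[-0.02,0,-0.01],[-0.02,0,-0.009],[-0.01,0,-0.004],[-0.005,0,-0.002],[0,0,0]],"twist":[[-0.4,-0.3,0],[0,0,0],[0,0,0],[0,0,0],[0,0,0],[0,0,0],[0,0,0],[0,0,0],[0,0,0],[0,0,0],[0,0,0],[0,0,0]]}' 1
python3 plan.py 567.7 59.8 22.8 10.3 60
```

```text
t: 28.35
ee_pos: [586.2, -34.8, 80.8]
orientation: [-1.417, -1.701, -0.814]
ft_force: [0.1, 0.4, -0.2]
width: 87.8
grasp_force: 0.0
t 28.35 p [586.2 -34.8  80.8] q [-0.46  0.91  1.53  0.77  1.52 -1.02] w 87.8 f [ 0.1  0.4 -0.2]
twist [0.02 0.37 0.11] shift in current [ -1.3  -1.3 112.5] in target [ -2.   -1.2 112.5] world [-18.5  94.6 -58. ] tool z [-0.15  0.85 -0.5 ]
```

```bash
python3 -m creep '{"delta_pos":[[-0.001,-0.001,0.01],[-0.001,0,0.02],[0,0,0.02],[0,0,0.02],[0,0,0.016],[0,0,0.012],[0,0,0.009],[0,0,0.005],[0,0,0]],"twist":[[0,0.3,0],[0,0,0],[0,0,0],[0,0,0],[0,0,0],[0,0,0],[0,0,0],[0,0,0],[0,0,0]]}' 1
python3 plan.py 567.7 59.8 22.8 10.3 60
```

```text
t: 29.1
ee_pos: [567.4, 60.5, 22.8]
orientation: [-1.412, -1.696, -0.817]
ft_force: [0.4, 0.2, 0.3]
width: 87.7
grasp_force: 0.0
t 29.10 p [567.4  60.5  22.8] q [-0.34  0.97  1.63  0.88  1.36 -1.09] w 87.7 f [0.4 0.2 0.3]
twist [-0.05 -0.02  0.11] shift in current [-0.4  0.2 -0.6] in target [-0.4  0.2 -0.6] world [ 0.3 -0.7 -0. ] tool z [-0.15  0.85 -0.5 ]
```

```bash
python3 -m creep '{"delta_pos":[[0,0,0],[0,0,0],[0,0,0],[0,0,0],[0,0,0],[0,0,0],[0,0,0],[0,0,0]],"twist":[[0,0,0],[0,0,0],[0,0,0],[0,0,0],[0,0,0],[0,0,0],[0,0,0],[0,0,0]]}' 0
python3 -m creep '{"delta_pos":[[0.004,0,-0.0023],[0.0087,0,-0.005],[0.013,0,-0.0075],[0.017,0,-0.01],[0.017,0,-0.01],[0.017,0,-0.01],[0.0087,0,-0.005],[0,0,0]],"twist":[[0,0,0],[0,0,0],[0,0,0],[0,0,0],[0,0,0],[0,0,0],[0,0,0],[0,0,0]]}'
python3 -m creep '{"delta_pos":[[0,0,0],[0,0,0],[0,0,0],[0,0,0],[0,0,0],[0,0,0],[0,0,0],[0,0,0],[0,0,0],[0,0,0],[0,0,0],[0,0,0],[0,0,0],[0,0,0],[0,0,0],[0,0,0],[0,0,0],[0,0,0],[0,0,0],[0,0,0]],"twist":[[0,-2,0],[0,-4,0],[0,-5,0],[0,-5,0],[0,-5,0],[0,-5,0],[0,-5,0],[0,-5,0],[0,-5,0],[0,-5,0],[0,-5,0],[0,-5,0],[0,-5,0],[0,-5,0],[0,-5,0],[0,-5,0],[0,-5,0],[0,-5,0],[0,-4,0],[0,0,0]]}'
python3 plan.py 540 375 100 10.3 -30; python3 plan.py 540 375 100 -3 -30
python3 -c "
from h import *
im,W=cloud('scene');np.save('s4.npy',W);cv2.imwrite('pics/scene4.png',im[...,::-1])"
```

```text
t: 29.77
ee_pos: [568.1, 59.4, 23.3]
orientation: [-1.414, -1.696, -0.819]
ft_force: [-0.2, -1.0, 3.0]
width: 65.7
grasp_force: 30.0
t: 30.43
ee_pos: [568.6, 58.9, 124.3]
orientation: [-1.413, -1.7, -0.82]
ft_force: [0.4, -0.9, -1.1]
width: 65.7
grasp_force: 30.0
t: 32.1
ee_pos: [566.3, 60.7, 119.8]
orientation: [1.725, 2.077, -0.467]
ft_force: [0.7, -0.4, -1.0]
width: 65.8
grasp_force: 30.0
t 32.10 p [566.3  60.7 119.8] q [ 0.36  0.56  1.82 -0.64  0.98  0.59] w 65.8 f [ 0.7 -0.4 -1. ]
twist [0.01 0.15 0.27] shift in current [ 281.3   31.7 -140.5] in target [ 281.8   30.3 -139.8] world [-26.3 314.3 -19.8] tool z [ 0.09 -0.49 -0.87]
t 32.10 p [566.3  60.7 119.8] q [ 0.36  0.56  1.82 -0.64  0.98  0.59] w 65.8 f [ 0.7 -0.4 -1. ]
twist [ 6.68  0.16 11.77] shift in current [ 281.3   31.7 -140.5] in target [ 280.5  -42.7 -139.1] world [-26.3 314.3 -19.8] tool z [-0.03 -0.5  -0.87]
```

View pics/scene4.png

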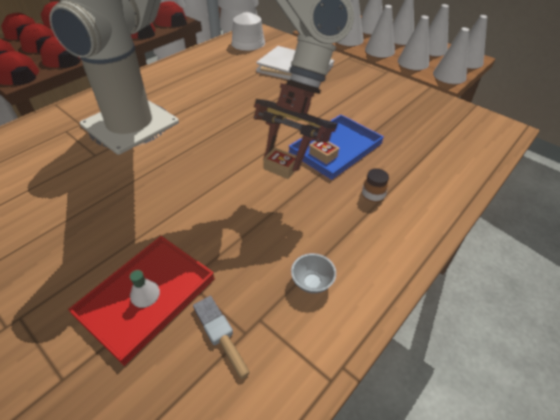

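mould_a is held red side up over the bench at (280,162). mould_b and the cone are in place. Now carrying it over the free half of the blue tray.

```bash
python3 -m creep '{"delta_pos":[[0.006,0.001,-0.003],[0.012,0.001,-0.006],[0.016,0.002,-0.009],[0.017,0.002,-0.009],[0.017,0.002,-0.009],[0.017,0.002,-0.009],[0.017,0.002,-0.009],[0.017,0.002,-0.009],[0.017,0.002,-0.009],[0.017,0.002,-0.009],[0.017,0.002,-0.009],[0.017,0.002,-0.009],[0.017,0.002,-0.009],[0.017,0.002,-0.009],[0.017,0.002,-0.009],[0.017,0.002,-0.009],[0.017,0.002,-0.009],[0.014,0.002,-0.007],[0.01,0.001,-0.006],[0,0,0]],"twist":[[0,0.15,0.3],[0,0,0],[0,0,0],[0,0,0],[0,0,0],[0,0,0],[0,0,0],[0,0,0],[0,0,0],[0,0,0],[0,0,0],[0,0,0],[0,0,0],[0,0,0],[0,0,0],[0,0,0],[0,0,0],[0,0,0],[0,0,0],[0,0,0]]}' 0
python3 plan.py 540.4 380 20 10.3 -30
```

```text
t: 33.82
ee_pos: [543.5, 397.4, 111.0]
orientation: [1.737, 2.073, -0.455]
ft_force: [-0.6, 0.5, 0.0]
width: 65.7
grasp_force: 30.0
t 33.82 p [543.5 397.4 111. ] q [ 0.8   0.77  1.39 -0.43  1.32  0.81] w 65.7 f [-0.6  0.5  0. ]
twist [ 0.18 -0.29 -0.28] shift in current [30.7 -6.6 87.2] in target [31.2 -6.2 87.1] world [ -3.1 -17.4 -91. ] tool z [ 0.09 -0.49 -0.87]
```

```bash
python3 -m creep '{"delta_pos":[[0.003,-0.001,0.008],[0.006,-0.001,0.017],[0.006,-0.001,0.018],[0.006,-0.001,0.017],[0.005,-0.001,0.013],[0.003,-0.001,0.009],[0.002,0,0.005],[0,0,0]],"twist":[[0.1,-0.1,-0.1],[0.1,-0.1,-0.1],[0,-0.1,-0.1],[0,0,0],[0,0,0],[0,0,0],[0,0,0],[0,0,0]]}' 0
python3 plan.py 540.4 380 16.2 10.3 -30
```

```text
t: 34.48
ee_pos: [540.1, 376.2, 18.5]
orientation: [1.731, 2.072, -0.471]
ft_force: [-0.6, 0.4, -0.1]
width: 65.8
grasp_force: 30.0
t 34.48 p [540.1 376.2  18.5] q [ 0.79  0.88  1.44 -0.46  1.19  0.86] w 65.8 f [-0.6  0.4 -0.1]
twist [-0.21  0.23  0.01] shift in current [4.3 0.9 0.2] in target [4.3 0.9 0.2] world [ 0.3  3.8 -2.3] tool z [ 0.09 -0.49 -0.87]
```

World "down" in this tool frame is (0.5, 0, 0.87).

```bash
python3 -m creep '{"delta_pos":[[0.0005,0,0.0009],[0,0,0]],"twist":[[-0.1,0.1,0],[0,0.1,0]]}' 0
python3 -m creep '{"delta_pos":[[0.0004,0,0.0007],[0,0,0]],"twist":[[0,0,0],[0,0,0]]}'
python3 -m creep '{"delta_pos":[[0.0003,0,0.0005],[0,0,0]],"twist":[[0,0,0],[0,0,0]]}'
```

```text
t: 34.65
ee_pos: [541.1, 377.9, 19.7]
orientation: [1.732, 2.075, -0.461]
ft_force: [0.5, -0.6, -0.7]
width: 66.1
grasp_force: 30.0
t: 34.82
ee_pos: [541.0, 377.9, 19.0]
orientation: [1.732, 2.075, -0.461]
ft_force: [0.3, -0.2, 0.1]
width: 65.9
grasp_force: 30.0
t: 34.98
ee_pos: [540.7, 377.6, 17.9]
orientation: [1.732, 2.075, -0.462]
ft_force: [0.1, 0.6, -0.7]
width: 65.7
grasp_force: 30.0
```

```bash
python3 plan.py 540.4 380 16.2 10.3 -30
python3 -m creep '{"delta_pos":[[0.0004,0,0.0007],[0,0,0]],"twist":[[0,-0.2,0],[0,0,0]]}' 0
python3 -m creep '{"delta_pos":[[0.0003,0,0.0005],[0,0,0]],"twist":[[0,0,0],[0,0,0]]}'
python3 -m creep '{"delta_pos":[[0.0003,0,0.0005],[0,0,0]],"twist":[[0,0,0],[0,0,0]]}'
```

```text
t 34.98 p [540.7 377.6  17.9] q [ 0.79  0.88  1.44 -0.46  1.18  0.86] w 65.7 f [ 0.1  0.6 -0.7]
twist [ 0.03 -0.07 -0.03] shift in current [3.  0.1 0.3] in target [3.  0.1 0.3] world [-0.3  2.4 -1.7] tool z [ 0.09 -0.49 -0.87]
t: 35.15
ee_pos: [540.6, 377.4, 16.8]
orientation: [1.73, 2.072, -0.466]
ft_force: [-0.5, -0.1, -0.6]
width: 66.1
grasp_force: 30.0
t: 35.32
ee_pos: [540.6, 377.5, 16.6]
orientation: [1.73, 2.072, -0.466]
ft_force: [-2.3, 0.2, 3.5]
width: 65.4
grasp_force: 30.0
t: 35.48
ee_pos: [540.6, 377.5, 16.6]
orientation: [1.73, 2.071, -0.466]
ft_force: [-2.9, -0.1, 7.6]
width: 65.9
grasp_force: 30.0
```

Contact is felt (7.6 N at the expected height), so I release and back off along the tool axis.

```bash
python3 -m creep '{"delta_pos":[[0,0,0],[0,0,0],[0,0,0],[0,0,0],[0,0,0],[0,0,0]],"twist":[[0,0,0],[0,0,0],[0,0,0],[0,0,0],[0,0,0],[0,0,0]]}' 0.95
python3 -m creep '{"delta_pos":[[0,0,-0.008],[0,0,-0.018],[0,0,-0.025],[0,0,-0.03],[0,0,-0.03],[0,0,-0.03],[0,0,-0.03],[0,0,-0.03],[0,0,-0.02],[0,0,0]],"twist":[[0,0,0],[0,0,0],[0,0,0],[0,0,0],[0,0,0],[0,0,0],[0,0,0],[0,0,0],[0,0,0],[0,0,0]]}'
python3 - <<'E'
from h import *
from scipy.spatial.transform import Rotation as R
im,W=cloud('scene');cv2.imwrite('pics/scene5.png',im[...,::-1]);Z=W[...,2]
for n,c,z0 in(("a",(538,380),30),("b",(535,276),30),("cone",(545,-317),68),("jar",(721,241),61),("bowl",(770,-67),35),("brush",(723,-272),14)):
    m=(abs(W[...,0]-c[0])<100)&(abs(W[...,1]-c[1])<(50 if z0==30 else 60))&(Z>z0)&(Z<z0+10)
    r=cv2.minAreaRect(W[m][:,:2].astype(np.float32));print(n,m.sum(),np.round(np.r_[r[0],r[1],r[2],np.percentile(Z[m],[5,95])],1))
E
```

```text
t: 35.98
ee_pos: [540.7, 377.4, 15.5]
orientation: [1.73, 2.072, -0.466]
ft_force: [-0.0, 0.1, -0.9]
width: 83.7
grasp_force: 0.0
t: 36.82
ee_pos: [521.5, 490.4, 211.9]
orientation: [1.731, 2.074, -0.454]
ft_force: [0.4, 1.4, 1.0]
width: 83.4
grasp_force: 0.0
a 241 [539.9 378.3  66.6  54.2   9.8  30.3  35.3]
b 264 [536.4 276.4  52.6  67.6  85.6  30.4  35. ]
cone 122 [ 545.1 -316.6   22.1   23.    56.    70.2   75.5]
jar 256 [721.  241.   51.7  52.8  49.9  61.8  65.2]
bowl 284 [770.4 -67.5  86.2  88.7  35.9  35.4  39.8]
brush 1420 [ 709.  -271.4  187.9   91.7    9.4   14.7   20.6]
```

View pics/scene5.png

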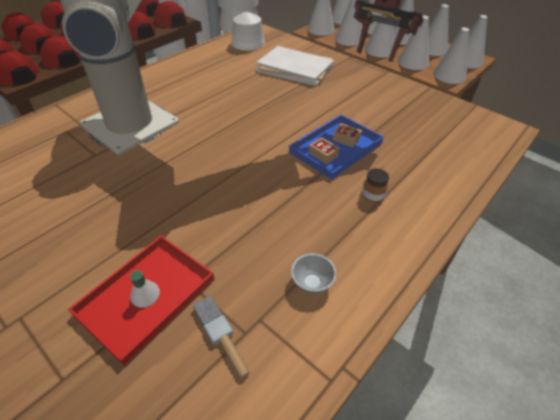

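Both moulds lie flat and red side up in the blue tray at (323,149) and (347,132). The cone stands in the red tray at (145,288), and the jar, bowl and brush are unmoved. The tops measure about 35 mm for the moulds and 75 mm for the cone, as they should be. Handing in.

```bash
python3 -c "
from workcell import close_job
print(close_job())"
```

```text
the job is handed in; nothing more can be done
None
```

The job is handed in at about 37 s of the 72 s allowed: both moulds lie red face up in the blue tray, the cone stands upright in the red tray, and the jar, bowl and brush are where they were; no verdict was returned.

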